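Clear the tumbler and close the wind screen

TASK

The breeze off the lagoon is picking up and the green tumbler is standing in the way of the low sliding glass wind screen. Before you move the screen, lift the tumbler out of the track and set it down gently, upright and centred on the bamboo coaster, without dropping or tipping it; then slide the screen along by its orange pull until it is fully home against the end post, without slamming it. Leave the sunscreen, drink bottle, keys and snorkel keeper where they are.

Things in the scene. Friction and masses are not known exactly. Their poses are not given: they have to be found in the camera images.
- track: Fixed aluminium sill track: a flat plate 100 mm wide (its x), 610 mm long (its y), 8 mm thick, with a thin black groove along its middle (x = 0) in which the glass screen slides towards +y. A low block, 58 mm high, closes its -y end (y = -310 mm). Origin on the sill under the groove, z up.
- screen (a joint): Sliding of the wind screen (clear pane in an aluminium frame, 260 mm long, 18 mm thick, frame top 110 mm above the sill) towards the track's +y, in m: 0 fully open, 0.300 fully home, stopped hard by the end post. Starts at 0 to 0.06, stays where left. Friction about 2.5 N plus 8 N per m/s; moving mass 0.8 kg. Its leading edge is at track y = -40 mm + joint value.
- stop (a point): Point on the rubber face of the end post that the screen closes against, on the sill under the groove, at track y = +260 mm. The post is 40 mm wide (track x), 25 mm long (track y, from the face away from the screen), top 115 mm above the sill. Fixed to the track, axes parallel to it.
- pull (a point): Centre of the top face of the orange pull, 150 mm above the sill; an upright block on the middle of the screen's top rail, 16 mm thick (track x) by 36 mm long (track y), standing 40 mm above the rail. It moves with the screen. The point's axes are parallel to the track's.
- tumbler: Chunky green glass tumbler, open at the top, 100 mm tall, outside diameter 60 mm at the foot to 66 mm at the rim, wall 5 mm, 0.2 to 0.4 kg. Origin at the centre of its underside, z up. It starts upright on the track plate (8 mm above the sill) between the screen and the end post.
- coaster: Loose round bamboo coaster, 104 mm diameter, 10 mm thick, flat top, lying on the sill on the robot's side of the track. Origin at the centre of its underside, z up.
- sunscreen: Bystander: white plastic pump dispenser with a turquoise band, 50 mm diameter, 120 mm tall. Origin at the centre of its underside.
- bottle: Bystander: aluminium drink bottle with a black screw cap, 66 mm diameter, 171 mm tall. Origin at the centre of its underside.
- keeper: Bystander: purple silicone snorkel keeper, a flat figure of eight 80 mm long (its y), 36 mm wide, 8 mm thick, beyond the track. Origin at the centre of its underside.
- keys: Bystander: steel key ring, 36 mm diameter, with two flat keys reaching 68 mm along its +x, 4 mm thick, beyond the track. Origin under the ring's centre.
Mind the look-alikes: they are no part of the job. There is more than one size of the tumbler; the one meant has the size given above.

How it is judged:
By the outcome, as a careful person would: the job done as asked, in the order asked, and still so for the second after the job is handed in, with the robot touching nothing.
It also fails if it takes over 56 s, if anything falls off the work surface, if the arm or the gripper's body presses on something with over 40 N, if the wrist force passes 120 N, or if a joint passes its speed limit or range.

ROBOT

A 6-joint arm with a two-finger parallel gripper is mounted at the origin on the work surface. World frame = base frame: x ahead of the robot, y to its left, z up, the work surface at z = 0. Lengths are in mm, angles in rad, forces in N, time in s.
With the tool pointing down it reaches from about 275 to 725 mm from the base axis. Payload 5.6 kg.
Tool frame: the origin (TCP) lies on the centre line of the jaws, within the pads' length; the fingertips stand 11 mm ahead of it and the grasp point (between the pads) lies 8 mm behind it; z points along the fingers, y is the direction in which the jaws open and shut (so a half turn about z gives the same grasp; the last joint's range is limited). The gripper opens to 85 mm and grips with 20 to 120 N. Pads are 22 mm wide; open, the fingers measure 114 mm over their backs; the gripper's body (76 mm by 85 mm) begins 54 mm behind the grasp point. The pads swing forward as they close: fully open they stand 13 mm farther back than shut.
Start: joints at [1.402, 0.255, 0.108, 0, -1.424, -0.285], TCP at [241.084, 494.339, 242.283] pointing down, gripper open.
Joint ranges: [-2.95, 2.95], [-1.21, 1.97], [-1.09, 1.5], [-2.87, 1.71], [-2.94, -0.07], [-3.05, 3.05]. Speed limits (rad/s): [2.57, 2.57, 3.14, 3.14, 3.14, 3.14].

INTERFACE

Orientations are given as [roll, pitch, yaw] about the fixed x, y, z axes, in that order (R = Rz(yaw) Ry(pitch) Rx(roll)).
In Python, from rig import robot gives the robot as it stands.
- The arm moves only by the shell command python3 -m jog 'ROWS' [OPENING]. ROWS is JSON, a list of rows, each a list of 6 numbers: the shift along the world's x, y, z in mm, then the turn, a rotation vector about the world's x, y, z in rad. A call has 1 to 12 rows; each row shifts and turns the pose as measured when the row begins; what a row does not reach is not made up. A row lasts 1/8 s, in which the tool goes at most 62.5 mm and 10.7 degrees, less where a joint would pass 70% of its speed; a pose out of reach is approached as far as the arm can. A call with a gripper value outside its range is refused whole. OPENING is the closure in counts, from 0 (fully open) to 255 (shut), set as the call begins (- or left out, the last holds). The fingers move at their own pace and stop on an object; the grip force is fixed at half the most. Time passes only in rows, so rows that do not move let the fingers close. It gives the time, the measured TCP pose, the force and the opening at its end, in the units of the state.
- robot.get_state(): the state, without advancing time (a new reading comes with each control period).
- robot.get_image(name): name is "scene" or "top" or "wrist"; returns the picture (384x512x3 uint8, blue, green, red); there is no depth.
- robot.get_calibration(name): a dict with "fx", "fy", "cx", "cy" (pixels), "k1" (the pictures are not rectified: a ray, as slopes to the right and down, at radius r is drawn at 1 + k1 r^2 times it, then the intrinsics apply), "world_from_camera" (4x4, takes a point from camera to world coordinates); the wrist camera has in their place "tool_from_camera" (4x4, takes a point from camera to tool coordinates, whose origin is the TCP and whose axes are the flange's). Camera axes: x right, y down, z forward; pixel columns grow to the right and rows downward; lengths in mm; the calibration is good to about 2 mm. A picture is of the moment at which its call begins: read the wrist's pose just before it. get_calibration takes no time and is no camera call.
- robot.finish_job(): hands the job in, once; it reports no verdict.
The state is a dict: "clock": time; "joint_positions": joint angles; "joint_velocities": joint speeds; "effort": joint torques, N m; "tcp_pos": TCP position; "ee_rot": TCP orientation; "force": force on the tool from outside, world axes, zero at the start; "torque": the same for the moment, N m; "opening": finger opening in mm.
Only numpy, scipy, OpenCV 4.12 (cv2) and the standard library are available. Lean on these libraries where they do the work, as an engineer would, in place of code of your own. Each camera call takes 0.05 s, during which the arm holds its last target.

## Working session

There is one attempt and no reset: what is moved stays moved. The work goes in short steps, Python scripts to look and compute and a shell command to move; the robot and the scene stay as the last step left them, time stands still between calls to the robot, and variables do not carry over. Pictures are saved under pics/ and viewed, and the job is handed in when it is done.

```bash
ls; mkdir -p pics
python3 - <<'E'
from rig import robot
import cv2
s=robot.get_state(); print(s)
for n in ["scene","top","wrist"]:
    cv2.imwrite(f"pics/{n}0.png",robot.get_image(n)); print(n,robot.get_calibration(n))
E
```

```text
pics
{'clock': 0.0, 'joint_positions': array([ 1.40160625e+00,  2.55687558e-01,  1.06968865e-01, -5.14141601e-04,
       -1.42387886e+00, -2.84637920e-01]), 'joint_velocities': array([-0.00031951,  0.00109069, -0.00054655,  0.00062831,  0.00131948,
       -0.00089764]), 'effort': array([ 1.28380907e-03, -3.86632133e+01,  2.37948328e+01,  5.36519274e+00,
       -6.10998046e-03, -1.20303682e-05]), 'tcp_pos': array([240.82885035, 493.92304811, 241.40698682]), 'ee_rot': array([ 3.13972110e+00, -1.78003669e-05, -4.53903699e-01]), 'force': array([-0.00796429,  0.36776315, -0.27557241]), 'torque': array([ 0.03021296,  0.0071441 , -0.01391018]), 'opening': 85.11301472855838}
scene {'fx': 347.48083256192297, 'fy': 347.48083256192297, 'cx': 256.3380894541363, 'cy': 197.6985367941404, 'k1': -0.019808363844890608, 'world_from_camera': array([[-1.60573992e-01,  6.17487430e-01, -7.70016407e-01,
         1.14490200e+03],
       [ 9.86961293e-01,  1.09229699e-01, -1.18221310e-01,
         8.63818012e+01],
       [ 1.11084875e-02, -7.78959657e-01, -6.26975641e-01,
         5.86482677e+02],
       [ 0
[... 376 characters left out ...]
2,
        -2.10554554e-01],
       [-1.84883954e-02, -1.36138711e-01, -9.90517254e-01,
         1.01510979e+03],
       [ 0.00000000e+00,  0.00000000e+00,  0.00000000e+00,
         1.00000000e+00]])}
wrist {'fx': 317.20551663766975, 'fy': 317.20551663766975, 'cx': 252.98004671584022, 'cy': 192.52275833894365, 'k1': 0.01518416819501154, 'tool_from_camera': array([[-3.62986746e-04, -9.59350174e-01, -2.82218198e-01,
         7.16615268e+01],
       [ 9.99999693e-01, -1.52440464e-04, -7.67997421e-04,
        -6.03128476e-01],
       [ 6.93756987e-04, -2.82218391e-01,  9.59349935e-01,
        -1.33264296e+02],
       [ 0.00000000e+00,  0.00000000e+00,  0.00000000e+00,
         1.00000000e+00]])}
```

View pics/scene0.png

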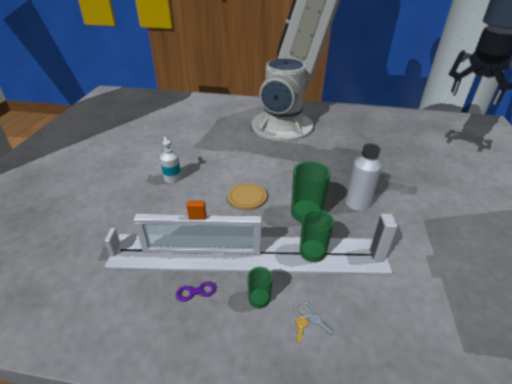

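View pics/top0.png

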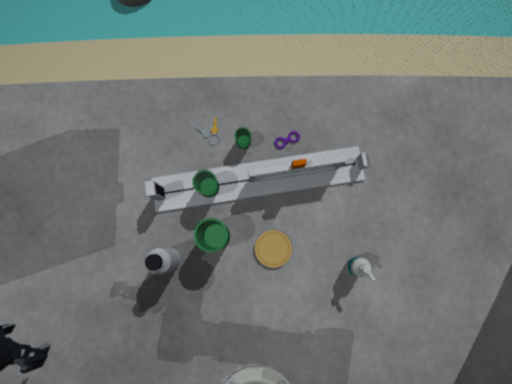

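View pics/wrist0.png

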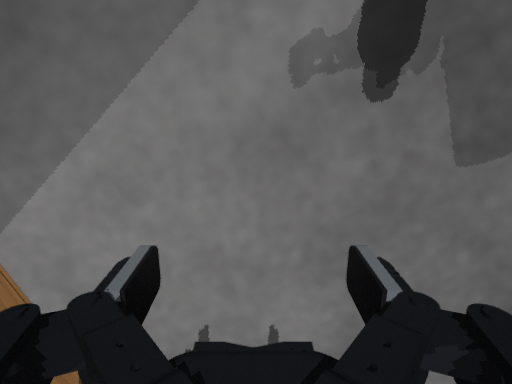

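The scene view shows the robot at the back. It has three green tumblers: large (310,192), middle (315,236) and small (260,287). The top view shows the same three at (212,236), (206,184) and (243,138). Only the middle one stands on the track plate. The orange pull is at (299,163) and the coaster at (273,249), both in the top view. Next I'll check sizes in a close crop.

```bash
cat > h.py <<'E'
import numpy as np, cv2
from rig import robot
def rays(name,uv,cal=None,T=None):
    c=robot.get_calibration(name) if cal is None else cal
    K=np.array([[c['fx'],0,c['cx']],[0,c['fy'],c['cy']],[0,0,1]])
    p=cv2.undistortPoints(np.array(uv,float).reshape(-1,1,2),K,np.array([c['k1'],0,0,0,0.])).reshape(-1,2)
    W=c['world_from_camera'] if T is None else T
    d=np.c_[p,np.ones(len(p))]@W[:3,:3].T
    return W[:3,3],d
def onplane(name,uv,z,T=None):
    o,d=rays(name,uv,T=T); return o+d*((z-o[2])/d[:,2])[:,None]
def project(name,P,T=None):
    c=robot.get_calibration(name); W=c['world_from_camera'] if T is None else T
    K=np.array([[c['fx'],0,c['cx']],[0,c['fy'],c['cy']],[0,0,1]])
    Wi=np.linalg.inv(W)
    q=np.array(P,float).reshape(-1,3)@Wi[:3,:3].T+Wi[:3,3]
    r=cv2.projectPoints(q,np.zeros(3),np.zeros(3),K,np.array([c['k1'],0,0,0,0.]))[0]
    return r.reshape(-1,2)
def wristT(s):
    from scipy.spatial.transform import Rotation as R
    T=np.eye(4);T[:3,:3]=R.from_euler('xyz',s['ee_rot']).as_matrix();T[:3,3]=s['tcp_pos']
    return T@robot.get_calibration('wrist')['tool_from_camera']
def hsvmask(im,lo,hi):
    return cv2.inRange(cv2.cvtColor(im,cv2.COLOR_BGR2HSV),np.array(lo),np.array(hi))
def blobs(m,amin=30):
    n,l,st,c=cv2.connectedComponentsWithStats(m)
    return [(tuple(c[i].round(1)),tuple(st[i])) for i in range(1,n) if st[i][4]>=amin]
E
python3 - <<'E'
from h import *
t=cv2.imread('pics/top0.png')
cv2.imwrite('pics/crop_top.png',cv2.resize(t[110:290,130:390],None,fx=3,fy=3,interpolation=cv2.INTER_CUBIC))
s=cv2.imread('pics/scene0.png')
cv2.imwrite('pics/crop_scene.png',cv2.resize(s[150:350,90:410],None,fx=2.5,fy=2.5,interpolation=cv2.INTER_CUBIC))
for n,i in(('top',t),('scene',s)):
    print(n,'green',blobs(hsvmask(i,(50,90,20),(85,255,255))))
    print(n,'orange',blobs(hsvmask(i,(3,180,120),(14,255,255)),10))
    print(n,'bamboo',blobs(hsvmask(i,(14,110,100),(25,255,255))))
E
```

```text
top green [((np.float64(242.6), np.float64(137.4)), (np.int32(235), np.int32(128), np.int32(16), np.int32(21), np.int32(257))), ((np.float64(205.4), np.float64(183.0)), (np.int32(193), np.int32(170), np.int32(26), np.int32(27), np.int32(507))), ((np.float64(210.8), np.float64(234.8)), (np.int32(194), np.int32(218), np.int32(35), np.int32(34), np.int32(946)))]
top orange []
top bamboo [((np.float64(214.3), np.float64(126.7)), (np.int32(211), np.int32(118), np.int32(7), np.int32(15), np.int32(57))), ((np.float64(298.7), np.float64(162.6)), (np.int32(293), np.int32(160), np.int32(13), np.int32(6), np.int32(60))), ((np.float64(272.8), np.float64(248.6)), (np.int32(255), np.int32(231), np.int32(36), np.int32(36), np.int32(1007)))]
scene green [((np.float64(311.8), np.float64(208.3)), (np.int32(292), np.int32(161), np.int32(42), np.int32(101), np.int32(3054))), ((np.float64(259.3), np.float64(286.6)), (np.int32(248), np.int32(268), np.int32(25), np.int32(40), np.int32(812)))]
scene orange [((np.float64(195.6), np.float64(209.8)), (np.int32(187), np.int32(202), np.int32(18), np.int32(17), n
[... 821 characters left out ...]
62))), ((np.float64(159.6), np.float64(62.8)), (np.int32(152), np.int32(32), np.int32(16), np.int32(57), np.int32(326))), ((np.float64(208.1), np.float64(74.1)), (np.int32(206), np.int32(67), np.int32(6), np.int32(18), np.int32(38))), ((np.float64(22.8), np.float64(124.3)), (np.int32(0), np.int32(111), np.int32(57), np.int32(37), np.int32(1141))), ((np.float64(246.8), np.float64(196.2)), (np.int32(229), np.int32(184), np.int32(37), np.int32(25), np.int32(752))), ((np.float64(196.0), np.float64(209.8)), (np.int32(188), np.int32(203), np.int32(17), np.int32(15), np.int32(220))), ((np.float64(300.6), np.float64(326.9)), (np.int32(296), np.int32(318), np.int32(12), np.int32(24), np.int32(152)))]
```

View pics/crop_top.png

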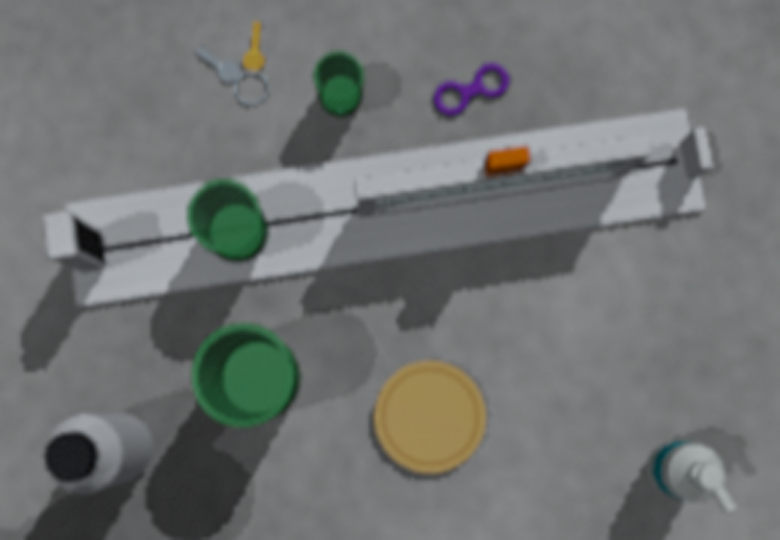

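View pics/crop_scene.png

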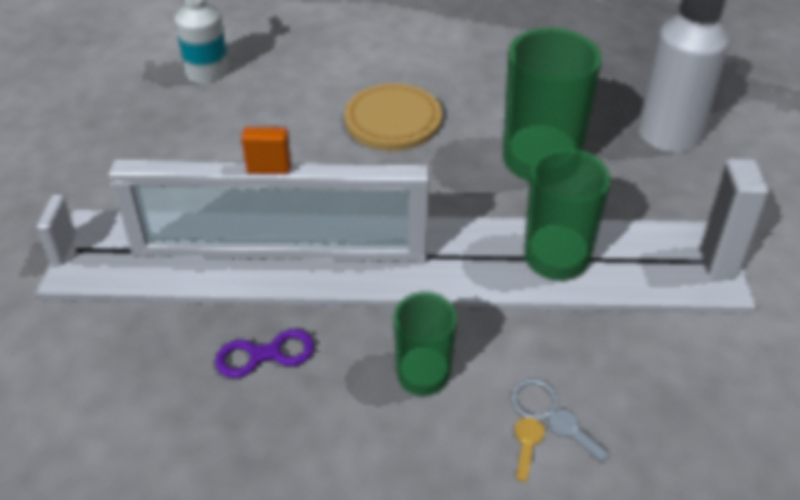

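Run:
```python
from h import *
f=lambda L:[((x+.5)/3-.5+130,(y+.5)/3-.5+110) for x,y in L]
g=lambda L:[((x+.5)/2.5-.5+90,(y+.5)/2.5-.5+150) for x,y in L]
c=onplane('top',f([(84,307),(704,212),(686,110),(68,205)]),8); print('sill',c.round(1))
ct=c.mean(0); print(ct, [np.linalg.norm(c[i]-c[(i+1)%4]).round(1) for i in range(4)])
print('ang',[np.degrees(np.arctan2(*(a-b)[:2])).round(2) for a,b in((c[0],c[1]),(c[3],c[2]))])
cs=onplane('scene',g([(40,297),(752,305)]),8);print('scene far corners',cs.round(1))
print('tumbler rim top c', onplane('top',f([(224,214)]),108).round(1),'foot', onplane('top',f([(238,232)]),12).round(1))
print('tumbler width rim', onplane('top',f([(188,214),(262,214)]),108).round(1))
print('others rims w', onplane('top',f([(193,370),(297,370)]),130).round(1), onplane('top',f([(315,75),(362,75)]),80).round(1))
print('scene rim',onplane('scene',g([(569,174)]),108).round(1),'foot',onplane('scene',g([(556,252)]),12).round(1))
print('coaster',onplane('top',[(272.8,248.6)],10).round(1),onplane('scene',[(246.8,196.2)],8).round(1))
print('pull',onplane('top',[(298.7,162.6)],148).round(1),onplane('scene',g([(266,130)]),150).round(1))
print('bigT',onplane('top',f([(246,372)]),130).round(1),onplane('top',f([(258,378)]),5).round(1),'bottle',onplane('top',f([(71,457)]),171).round(1))
print('post top',onplane('top',f([(45,212),(68,209),(84,258)]),115).round(1))
print('keys',onplane('top',f([(252,90)]),3).round(1),'keeper',onplane('top',f([(471,90)]),5).round(1),'small',onplane('top',f([(340,90)]),5).round(1))
```

```text
sill [[ 535.7  278.     8. ]
 [ 621.3 -317.     8. ]
 [ 722.2 -305.1    8. ]
 [ 635.   296.4    8. ]]
[628.53854179 -11.9130839    8.        ] [np.float64(601.2), np.float64(101.7), np.float64(607.8), np.float64(101.0)]
ang [np.float64(-8.19), np.float64(-8.25)]
scene far corners [[ 725.5 -297.9    8. ]
 [ 631.6  297.2    8. ]]
tumbler rim top c [[606.6 129.8 108. ]] foot [[605.9 130.   12. ]]
tumbler width rim [[607.  161.2 108. ]
 [606.2  96.8 108. ]]
others rims w [[471.7 151.4 130. ]
 [471.1  64.9 130. ]] [[738.8  52.2  80. ]
 [738.2   9.5  80. ]]
scene rim [[605.1 130.3 108. ]] foot [[602.7 130.4  12. ]]
coaster [[429.8 -49.8  10. ]] [[432.6 -48.8   8. ]]
pull [[ 643.5 -111.1  148. ]] [[ 641.9 -110.8  150. ]]
bigT [[469.7 107.3 130. ]] [[467.3 111.1   5. ]] bottle [[402.6 240.7 171. ]]
post top [[609.1 285.  115. ]
 [611.4 264.8 115. ]
 [568.5 249.6 115. ]]
keys [[748.6 118.5   3. ]] keeper [[745.1 -96.2   5. ]] small [[746.7  31.9   5. ]]
```

Fitted diameters:
- **Large tumbler:** about 86 mm
- **Middle tumbler:** about 64 mm
- **Small tumbler:** about 43 mm

The middle one on the track matches the 66 mm rim, so it's my target, standing at about (606,130). The track's +y is turned about 8.2° from world +y. I'll now go above the tumbler with the jaws across the track.

```bash
python3 -m jog '[[30,-30,5,0,0,-0.1],[36,-36,0,0,0,-0.12],[38,-38,0,0,0,-0.12],[38,-38,0,0,0,-0.12],[38,-38,0,0,0,-0.12],[38,-38,0,0,0,-0.12],[38,-38,0,0,0,-0.12],[38,-38,0,0,0,-0.1],[36,-36,0,0,0,-0.054],[25,-25,0,0,0,0],[10,-10,0,0,0,0],[0,0,0,0,0,0]]' 0
python3 - <<'E'
from h import *
s=robot.get_state();cv2.imwrite('pics/w1.png',robot.get_image('wrist'));T=wristT(s);np.save('T1.npy',T)
print(s['clock'],s['tcp_pos'].round(1),s['ee_rot'].round(3),s['force'].round(1))
E
```

```text
clock: 1.65
tcp_pos: [613.1, 115.4, 241.0]
ee_rot: [3.131, -0.001, -1.458]
force: [-0.4, 0.8, -0.8]
opening: 85.0
1.65 [613.1 115.4 241. ] [ 3.131e+00 -1.000e-03 -1.458e+00] [-0.4  0.8 -0.8]
```

View pics/w1.png

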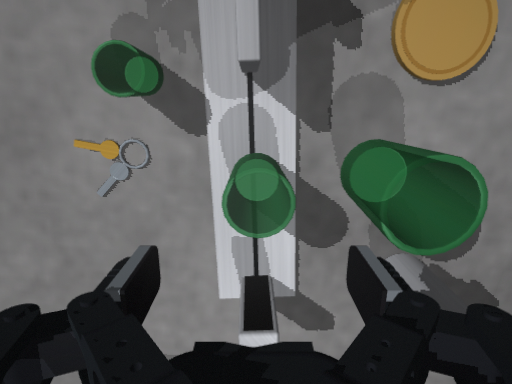

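The wrist view shows the tumbler's rim around (259,200) and its foot at (257,178). It stands in the groove line, with the post below at (258,305) and the screen edge at (248,65).

Run:
```python
from h import *
T=np.load('T1.npy')
im=cv2.imread('pics/w1.png')
m=hsvmask(im,(50,90,20),(85,255,255)); m[:, :190]=0;m[:,330:]=0
p=np.argwhere(m)[:,::-1]; print('ext',p.min(0),p.max(0))
print('rim',onplane('wrist',[(259,200),(222,200),(296,200)],108,T).round(1))
print('foot',onplane('wrist',[(257,178),(235,178),(279,178)],12,T).round(1))
g=onplane('wrist',[(249.5,75),(257,273)],8,T);print('groove',g.round(1),np.degrees(np.arctan2(*(g[1]-g[0])[:2])))
e=onplane('wrist',[(219,297),(296,297),(207,90),(297,90)],8,T);print('edges',e.round(1),np.degrees(np.arctan2(*(e[0]-e[2])[:2])),np.degrees(np.arctan2(*(e[1]-e[3])[:2])))
print('coaster',onplane('wrist',[(445,32)],10,T).round(1))
print('post face bottom top',onplane('wrist',[(246,277),(271,277)],8,T).round(1))
```

```text
ext [222 153] [295 237]
rim [[605.2 128.6 108. ]
 [637.6 132.2 108. ]
 [572.7 125.1 108. ]]
foot [[604.3 132.1  12. ]
 [630.  134.9  12. ]
 [578.6 129.3  12. ]]
groove [[625.4  20.    8. ]
 [589.5 259.1   8. ]] -8.5531762203817
edges [[635.5 300.    8. ]
 [533.7 289.3   8. ]
 [670.   40.6   8. ]
 [571.9  29.5   8. ]] -7.573762857029624 -8.367880798613378
coaster [[427.9 -43.8  10. ]]
post face bottom top [[603.1 266.5   8. ]
 [570.6 263.    8. ]]
```

```bash
python3 -m jog '[[-4,7,-20,0,-0.01,0.02],[-4,7.5,-25,0,0,0.012],[0,0,-30,0,0,0],[0,0,-20,0,0,0],[0,0,0,0,0,0],[0,0,0,0,0,0]]' 0
python3 - <<'E'
from h import *
s=robot.get_state();im=robot.get_image('wrist');cv2.imwrite('pics/w2.png',im);T=wristT(s)
print(s['clock'],s['tcp_pos'].round(1),s['ee_rot'].round(4),s['force'].round(1))
E
```

```text
clock: 2.45
tcp_pos: [600.6, 138.1, 147.2]
ee_rot: [-3.138, 0.0, -1.415]
force: [-0.5, -0.3, 0.4]
opening: 85.5
2.45 [600.6 138.1 147.2] [-3.1376e+00  4.0000e-04 -1.4149e+00] [-0.5 -0.3  0.4]
```

View pics/w2.png

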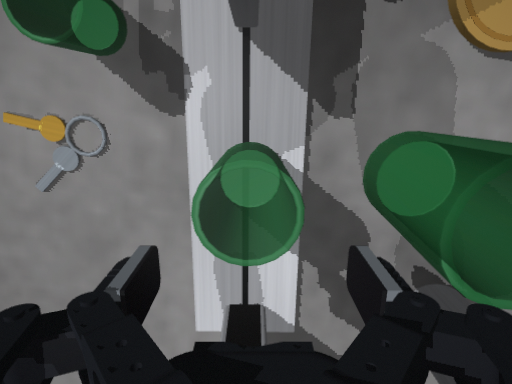

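Run:
```python
from h import *
s=robot.get_state();T=wristT(s)
print('rim',onplane('wrist',[(247.5,211),(192,211),(303,211),(248,264)],108,T).round(1))
print('foot',onplane('wrist',[(250.5,177)],10,T).round(1))
for c in [(605,130),(605,132),(603,131)]:
    a=np.linspace(0,2*np.pi,200)
    q=project('wrist',np.c_[c[0]+33*np.cos(a),c[1]+33*np.sin(a),0*a+108],T); print(c,q.min(0).round(1),q.max(0).round(1))
print(s['tcp_pos'])
```

```text
rim [[605.7 129.5 108. ]
 [637.3 134.5 108. ]
 [574.1 124.5 108. ]
 [600.3 163.2 108. ]]
foot [[604.6 133.   10. ]]
(605, 130) [191.3 155.3] [305.9 263.3]
(605, 132) [191.  158.8] [305.2 266.2]
(603, 131) [194.6 157.6] [308.9 265.2]
[600.59769498 138.0253847  147.16492296]
```

```bash
python3 -m jog '[[4.7,-7.5,0,-0.001,0.004,-0.011],[0,0,0,0,0,0],[0,0,0,0,0,0]]' 0
```

```text
clock: 2.88
tcp_pos: [606.6, 130.3, 149.3]
ee_rot: [-3.138, 0.001, -1.427]
force: [-0.2, -0.3, -0.8]
opening: 85.3
```

```bash
python3 -m jog '[[-1,0,-20,0,0,0],[0,0,-25,0,0,0],[0,0,-20,0,0,0],[0,0,-8,0,0,0],[0,0,0,0,0,0]]' 0
```

```text
clock: 3.5
tcp_pos: [606.7, 130.0, 76.0]
ee_rot: [-3.135, 0.002, -1.428]
force: [0.2, -0.6, 0.9]
opening: 85.3
```

```bash
python3 -m jog '[[-1.5,0.5,-5,0,0.006,0],[0,0,0,0,0,0],[0,0,0,0,0,0]]' 0
```

```text
clock: 3.88
tcp_pos: [606.3, 131.0, 72.8]
ee_rot: [-3.138, 0.003, -1.428]
force: [0.7, 0.1, 0.4]
opening: 85.5
```

```bash
python3 -m jog '[[0,0,0,0,0,0],[0,0,0,0,0,0],[0,0,0,0,0,0],[0,0,0,0,0,0],[0,0,0,0,0,0],[0,0,0,0,0,0]]' 140
```

```text
clock: 4.62
tcp_pos: [606.5, 131.0, 73.8]
ee_rot: [-3.137, 0.003, -1.427]
force: [-0.5, 0.7, 0.6]
opening: 63.9
```

Run:
```python
from h import *
s=robot.get_state();im=robot.get_image('wrist');cv2.imwrite('pics/w3.png',im)
print(s['clock'],s['tcp_pos'].round(1),s['ee_rot'].round(4),s['force'].round(1),s['opening'])
```

```text
4.625 [606.5 131.   73.8] [-3.1371  0.0032 -1.4274] [-0.5  0.7  0.6] 63.90461113655808
```

View pics/w3.png

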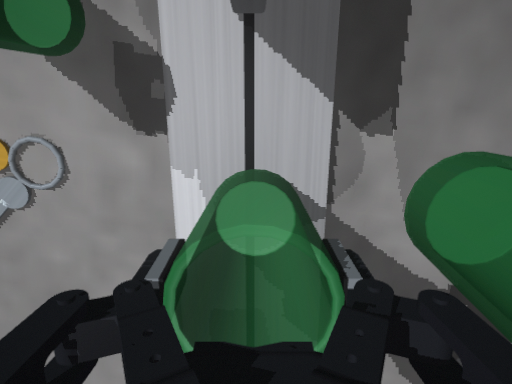

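The wrist view shows the pads closed on both sides of the tumbler near the rim (165–345, 290). The opening of 63.9 mm matches its diameter there. I'll lift now.

```bash
python3 -m jog '[[0,0,8,0,0,0],[0,0,15,0,0,0],[0,0,20,0,0,0],[0,0,25,0,0,0],[0,0,25,0,0,0],[0,0,25,0,0,0],[0,0,20,0,0,0],[0,0,15,0,0,0],[0,0,0,0,0,0]]' 140
```

```text
clock: 5.8
tcp_pos: [605.0, 130.7, 237.0]
ee_rot: [-3.136, 0.005, -1.428]
force: [0.8, 0.4, -2.8]
opening: 64.0
```

```bash
python3 -m jog '[[-6,-6,10,0,0,0],[-14,-14,8,0,0,0],[-20,-20,0,0,0,0],[-22,-23,0,0,0,0],[-22,-23,0,0,0,0],[-22,-23,0,0,0,0],[-20,-22,0,0,0,0],[-16,-17,0,0,0,0],[-10,-10,0,0,0,0],[-5,-5,0,0,0,0],[0,0,0,0,0,0],[0,0,0,0,0,0]]' 140
python3 - <<'E'
from h import *
s=robot.get_state()
for n in('wrist','top','scene'): cv2.imwrite(f'pics/{n}4.png',robot.get_image(n))
np.save('T4.npy',wristT(s))
print(s['clock'],s['tcp_pos'].round(1),s['ee_rot'].round(4),s['force'].round(1),s['opening'])
t=cv2.imread('pics/top4.png');cv2.imwrite('pics/top4c.png',cv2.resize(t[110:290,130:390],None,fx=3,fy=3,interpolation=cv2.INTER_CUBIC))
t=cv2.imread('pics/scene4.png');cv2.imwrite('pics/scene4c.png',cv2.resize(t[80:280,150:410],None,fx=3,fy=3,interpolation=cv2.INTER_CUBIC))
E
```

```text
clock: 7.3
tcp_pos: [433.1, -43.4, 256.5]
ee_rot: [-3.138, 0.004, -1.43]
force: [-0.2, 0.4, -2.6]
opening: 63.9
7.3 [433.1 -43.4 256.5] [-3.1377  0.004  -1.43  ] [-0.2  0.4 -2.6] 63.93513096882214
```

View pics/wrist4.png

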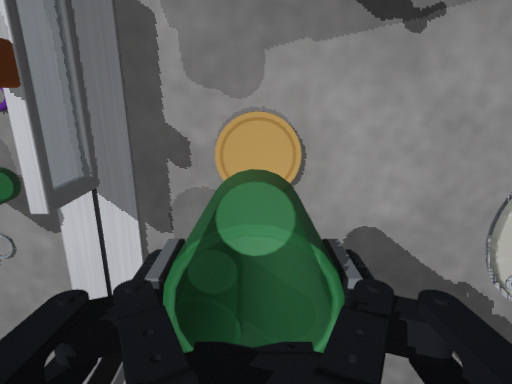

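View pics/scene4c.png

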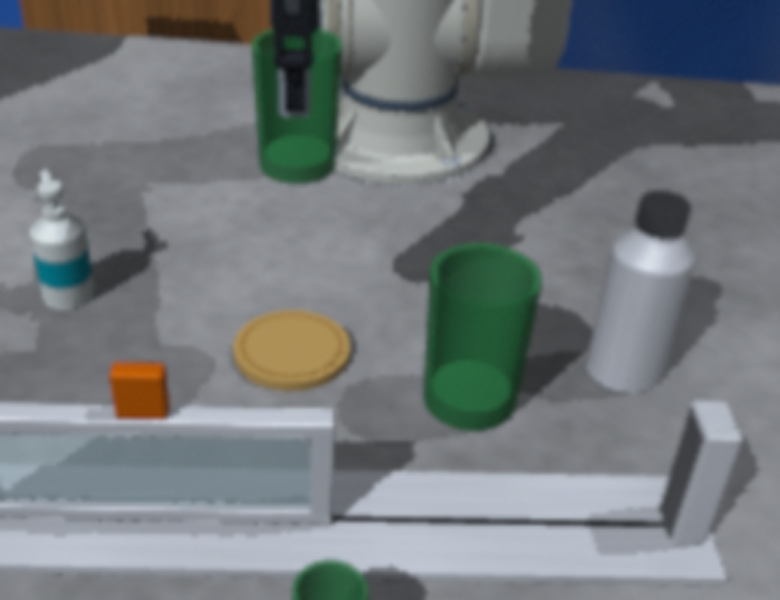

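View pics/top4c.png

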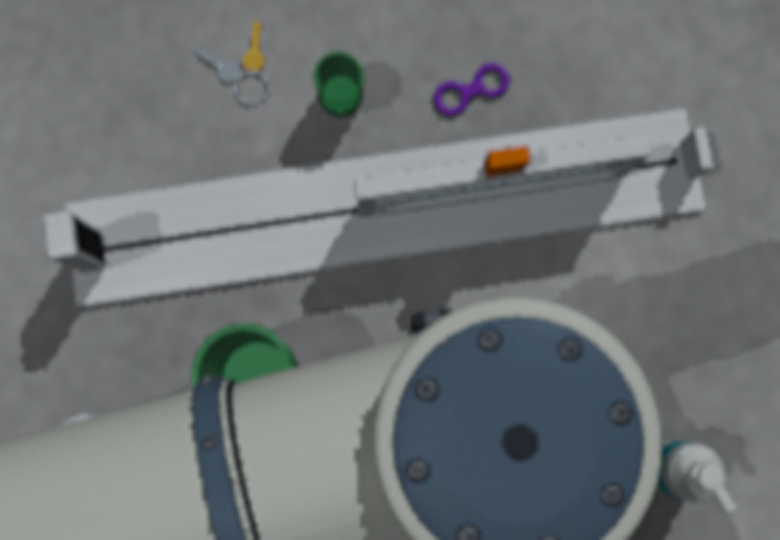

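Run:
```python
from h import *
T=np.load('T4.npy'); s=robot.get_state(); im=cv2.imread('pics/wrist4.png')
m=hsvmask(im,(12,80,80),(27,255,255)); m[:,:190]=0;m[:,330:]=0;m[215:]=0
b=blobs(m);print(b)
cs,_=cv2.findContours(m,cv2.RETR_EXTERNAL,cv2.CHAIN_APPROX_NONE); c=max(cs,key=len)[:,0,:]
P=onplane('wrist',c[c[:,1]<165],9,T)[:,:2]
A=np.c_[2*P,np.ones(len(P))];x=np.linalg.lstsq(A,(P**2).sum(1),rcond=None)[0]
print('coaster circle',x[:2],np.sqrt(x[2]+x[:2]@x[:2]))
zf=s['tcp_pos'][2]-65.8
print('foot centre',onplane('wrist',[(256.5,212),(217,212),(296,212)],zf+4,T).round(1))
mg=hsvmask(im,(50,90,20),(85,255,255));
print([ (r,np.flatnonzero(mg[r,100:420])[[0,-1]]+100) for r in (180,190,200,212,240,270,290,310)])
print('rim (y from width)',onplane('wrist',[(165,290),(344,290)],zf+100,T).round(1), s['tcp_pos'])
so,ss=blobs(hsvmask(cv2.imread('pics/scene4.png'),(14,110,100),(25,255,255))) [-2:]
print(so,ss)
def sil(cx,cy,z0):
    a=np.linspace(0,2*np.pi,200)
    q=project('wrist',np.c_[cx+30*np.cos(a),cy+30*np.sin(a),0*a+z0],T);return q.min(0),q.max(0)
for d in (-2,0,2): print(d,sil(s['tcp_pos'][0],s['tcp_pos'][1]+d,zf))
```

```text
[((np.float64(258.1), np.float64(146.0)), (np.int32(215), np.int32(111), np.int32(87), np.int32(72), np.int32(4590)))]
coaster circle [429.45291687 -48.47706222] 51.83963585608664
foot centre [[431.5 -43.8 194.5]
 [457.  -40.1 194.5]
 [406.  -47.4 194.5]]
[(180, array([226, 281])), (190, array([217, 284])), (200, array([211, 295])), (212, array([203, 305])), (240, array([187, 320])), (270, array([169, 337])), (290, array([163, 343])), (310, array([166, 340]))]
rim (y from width) [[465.3 -44.6 290.5]
 [402.  -53.7 290.5]] [433.12416161 -43.3685021  256.33778997]
((np.float64(195.7), np.float64(209.6)), (np.int32(188), np.int32(202), np.int32(16), np.int32(16), np.int32(222))) ((np.float64(300.6), np.float64(326.9)), (np.int32(296), np.int32(318), np.int32(12), np.int32(24), np.int32(152)))
-2 (array([209.14973556, 162.85278856]), array([299.64389302, 248.41171008]))
0 (array([208.84607472, 165.90820757]), array([299.09687345, 251.00965457]))
2 (array([208.54393015, 168.94629889]), array([298.55290415, 253.59454762]))
```

```bash
python3 -m jog '[[-2.2,-5.3,-10,0,-0.004,0],[0,0,-20,0,0,0],[0,0,-25,0,0,0],[0,0,-25,0,0,0],[0,0,-25,0,0,0],[0,0,-20,0,0,0],[0,0,-12,0,0,0],[0,0,-6,0,0,0],[0,0,0,0,0,0],[0,0,0,0,0,0]]' 140
python3 - <<'E'
from h import *
s=robot.get_state()
for n in('wrist','scene'): cv2.imwrite(f'pics/{n}5.png',robot.get_image(n))
np.save('T5.npy',wristT(s))
print(s['clock'],s['tcp_pos'].round(1),s['ee_rot'].round(4),s['force'].round(1),s['opening'])
t=cv2.imread('pics/scene5.png');cv2.imwrite('pics/scene5c.png',cv2.resize(t[120:260,180:380],None,fx=4,fy=4,interpolation=cv2.INTER_CUBIC))
E
```

```text
clock: 8.7
tcp_pos: [429.6, -49.9, 105.3]
ee_rot: [-3.135, 0.003, -1.429]
force: [-0.0, 0.0, -2.9]
opening: 63.7
8.7 [429.6 -49.9 105.3] [-3.1355e+00  3.0000e-03 -1.4286e+00] [-0.   0.  -2.9] 63.67528634039378
```

View pics/wrist5.png

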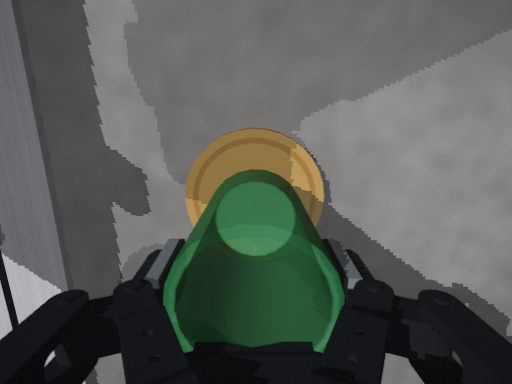

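View pics/scene5c.png

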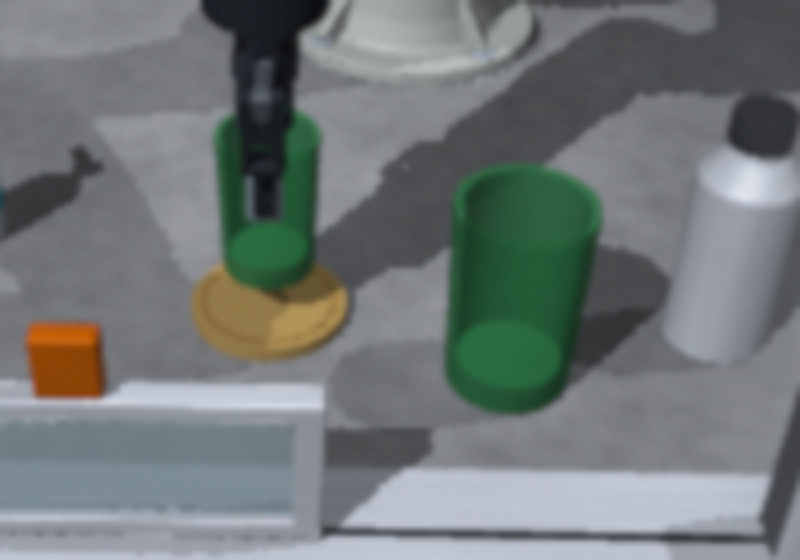

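Run:
```python
from h import *
T=np.load('T5.npy'); s=robot.get_state(); im=cv2.imread('pics/wrist5.png')
m=hsvmask(im,(12,80,60),(27,255,255)); m[240:]=0
cs,_=cv2.findContours(m,cv2.RETR_EXTERNAL,cv2.CHAIN_APPROX_NONE); c=max(cs,key=len)[:,0,:]
k=((c[:,0]<205)|(c[:,0]>306)|(c[:,1]<160))&(c[:,1]<205)
P=onplane('wrist',c[k],8.5,T)[:,:2]
A=np.c_[2*P,np.ones(len(P))];x=np.linalg.lstsq(A,(P**2).sum(1),rcond=None)[0]
print('coaster circle',x[:2],np.sqrt(x[2]+x[:2]@x[:2]))
zf=s['tcp_pos'][2]-65.8
# foot: silhouette edges of inner floor ellipse
print('foot',onplane('wrist',[(256.5,212)],zf+4,T).round(1),s['tcp_pos'])
# scene view: foot ellipse bottom, coaster
g=lambda L:[((x+.5)/4-.5+180,(y+.5)/4-.5+120) for x,y in L]
print('scene foot', onplane('scene',g([(229,265),(312,265),(268,290)]),zf,None).round(1), 'coaster', onplane('scene',g([(192,305),(349,305),(270,356)]),8).round(1))
```

```text
coaster circle [429.547822   -48.78257595] 52.06077048396319
foot [[428.1 -50.4  43.5]] [429.601521   -49.85174912 105.3066506 ]
scene foot [[433.3 -74.9  39.5]
 [423.8 -21.4  39.5]
 [455.  -44.9  39.5]] coaster [[440.1 -99.4   8. ]
 [421.9   3.8   8. ]
 [482.5 -38.7   8. ]]
```

```bash
python3 -m jog '[[0.8,0.9,-8,0,0,0],[0,0,-7,0,0,0],[0,0,-4,0,0,0],[0,0,-2,0,0,0],[0,0,0,0,0,0],[0,0,0,0,0,0]]' 140
```

```text
clock: 9.55
tcp_pos: [430.7, -48.8, 83.2]
ee_rot: [-3.135, 0.003, -1.429]
force: [-0.6, -0.2, -2.4]
opening: 63.7
```

```bash
python3 -m jog '[[-0.5,0,-2.5,0,0.002,0],[0,0,-1.5,0,0,0],[0,0,-1,0,0,0],[0,0,-0.5,0,0,0],[0,0,0,0,0,0]]' 140
```

```text
clock: 10.18
tcp_pos: [430.4, -48.8, 77.6]
ee_rot: [-3.136, 0.003, -1.429]
force: [0.5, 0.6, -3.3]
opening: 63.5
```

```bash
python3 -m jog '[[0,0,-0.8,0,0,0],[0,0,-0.5,0,0,0],[0,0,0,0,0,0]]' 140
```

```text
clock: 10.55
tcp_pos: [430.5, -48.8, 76.3]
ee_rot: [-3.136, 0.003, -1.428]
force: [0.3, -0.2, -2.9]
opening: 63.4
```

```bash
python3 -m jog '[[0,0,-0.8,0,0,0],[0,0,-0.5,0,0,0],[0,0,0,0,0,0]]' 140
```

```text
clock: 10.92
tcp_pos: [430.7, -48.9, 75.7]
ee_rot: [-3.135, 0.003, -1.428]
force: [0.1, 0.5, -2.4]
opening: 63.6
```

```bash
python3 -m jog '[[0,0,-0.8,0,0,0],[0,0,-0.6,0,0,0],[0,0,0,0,0,0]]' 140
```

```text
clock: 11.3
tcp_pos: [430.8, -49.0, 75.7]
ee_rot: [-3.134, 0.003, -1.428]
force: [-0.3, -0.3, -2.0]
opening: 63.7
```

```bash
python3 -m jog '[[0,0,-1.2,0,0,0],[0,0,-1,0,0,0]]' 140
python3 - <<'E'
from h import *
s=robot.get_state()
cv2.imwrite(f'pics/wrist6.png',robot.get_image('wrist')); t=robot.get_image('scene')
cv2.imwrite('pics/scene6c.png',cv2.resize(t[140:230,190:310],None,fx=6,fy=6,interpolation=cv2.INTER_CUBIC))
for _ in range(1): print(s['force'],s['tcp_pos'])
E
```

```text
clock: 11.55
tcp_pos: [431.0, -49.4, 75.6]
ee_rot: [-3.134, 0.001, -1.427]
force: [-6.8, 1.9, 13.2]
opening: 64.0
[-6.7915496   1.87094829 13.18957068] [430.97075949 -49.37220678  75.56684011]
```

View pics/scene6c.png

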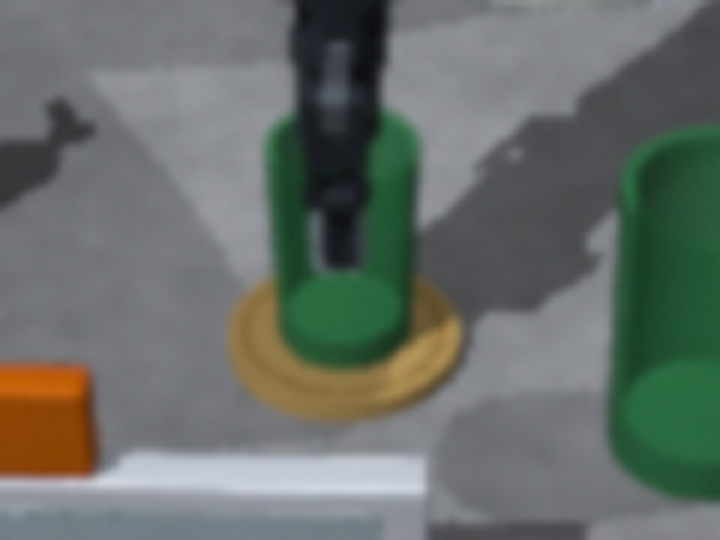

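The scene crop shows the foot resting inside the coaster disc at (340,330), and the force confirms contact. I'll relax the push, then release.

```bash
python3 -m jog '[[0,0,0.6,0,0,0],[0,0,0,0,0,0]]' 140;  python3 -m jog '[[0,0,0,0,0,0],[0,0,0,0,0,0],[0,0,0,0,0,0],[0,0,0,0,0,0],[0,0,0,0,0,0]]' 0
python3 - <<'E'
from h import *
s=robot.get_state()
cv2.imwrite(f'pics/wrist7.png',robot.get_image('wrist'))
E
```

```text
clock: 11.9
tcp_pos: [431.0, -49.2, 75.8]
ee_rot: [-3.134, 0.002, -1.427]
force: [-0.1, 0.4, -2.4]
opening: 63.6
clock: 12.52
tcp_pos: [432.0, -49.3, 75.9]
ee_rot: [-3.132, 0.001, -1.426]
force: [0.4, 0.8, 0.3]
opening: 85.2
```

View pics/wrist7.png

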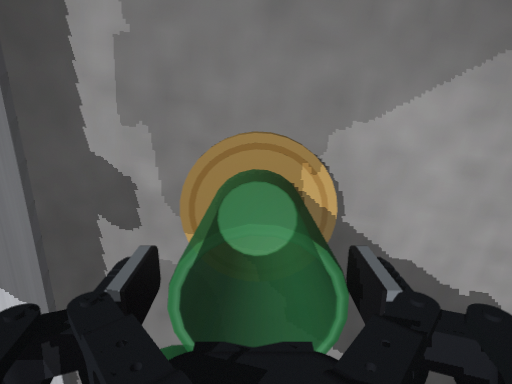

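```bash
python3 -m jog '[[-0.5,0,10,0,0,0],[0,0,20,0,0,0],[0,0,25,0,0,0],[0,0,25,0,0,0],[0,0,25,0,0.009,0],[0,0,25,0,0,0],[0,0,20,0,0,0],[0,0,0,0,0,0]]' 0
python3 - <<'E'
from h import *
s=robot.get_state();im=robot.get_image('wrist')
cv2.imwrite(f'pics/wrist8.png',im); T=wristT(s); np.save('T8.npy',T)
print(s['clock'],s['tcp_pos'].round(1),s['ee_rot'].round(4),s['force'].round(1))
sc=robot.get_image('scene');cv2.imwrite('pics/scene8c.png',cv2.resize(sc[140:300,100:360],None,fx=3,fy=3,interpolation=cv2.INTER_CUBIC))
m=hsvmask(im,(12,80,60),(27,255,255))
cs,_=cv2.findContours(m,cv2.RETR_EXTERNAL,cv2.CHAIN_APPROX_NONE); c=max(cs,key=len)[:,0,:]
print(c.min(0),c.max(0),[b for b in blobs(m)], blobs(hsvmask(im,(50,90,20),(85,255,255))))
E
```

```text
clock: 13.58
tcp_pos: [430.8, -49.8, 236.0]
ee_rot: [-3.137, 0.002, -1.426]
force: [-1.2, 0.1, -1.0]
opening: 85.2
13.575 [430.8 -49.8 236. ] [-3.1371e+00  1.8000e-03 -1.4260e+00] [-1.2  0.1 -1. ]
[210 118] [300 185] [((np.float64(255.8), np.float64(143.5)), (np.int32(210), np.int32(118), np.int32(91), np.int32(68), np.int32(2550)))] [((np.float64(254.8), np.float64(183.1)), (np.int32(217), np.int32(140), np.int32(76), np.int32(84), np.int32(4798))), ((np.float64(1.6), np.float64(200.6)), (np.int32(0), np.int32(194), np.int32(5), np.int32(13), np.int32(35))), ((np.float64(198.5), np.float64(306.0)), (np.int32(148), np.int32(252), np.int32(91), np.int32(109), np.int32(6654)))]
```

View pics/wrist8.png

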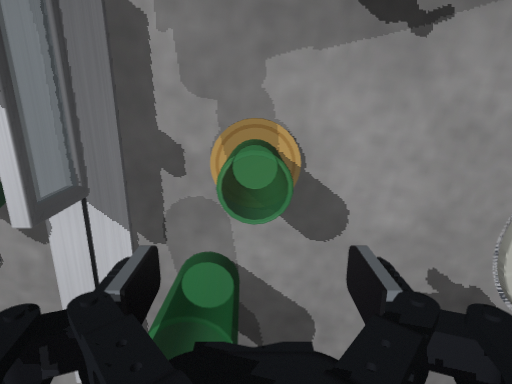

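View pics/scene8c.png

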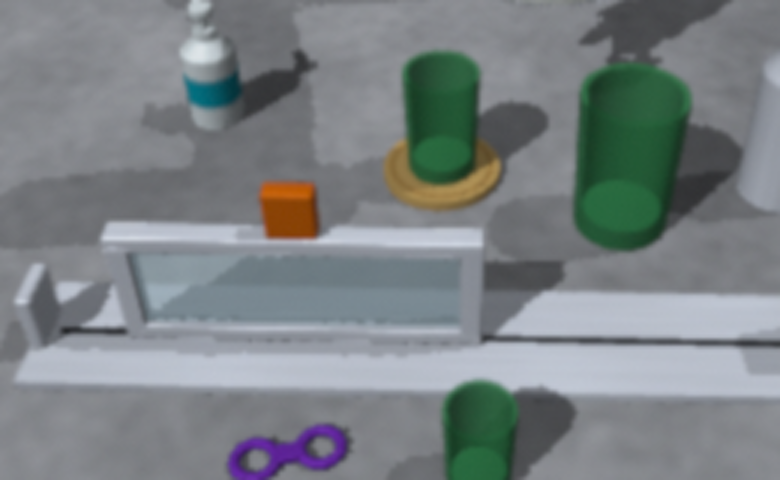

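Run:
```python
from h import *
T=np.load('T8.npy');im=cv2.imread('pics/wrist8.png')
m=hsvmask(im,(12,80,60),(27,255,255))
cs,_=cv2.findContours(m,cv2.RETR_EXTERNAL,cv2.CHAIN_APPROX_NONE); c=max(cs,key=len)[:,0,:]
P=onplane('wrist',c[c[:,1]<158],9,T)[:,:2]
def fit(P):
    A=np.c_[2*P,np.ones(len(P))];x=np.linalg.lstsq(A,(P**2).sum(1),rcond=None)[0];return x[:2].round(1),np.sqrt(x[2]+x[:2]@x[:2]).round(1)
print('coaster',fit(P))
g=hsvmask(im,(50,90,20),(85,255,255));g[240:]=0;g[:,:120]=0
cs,_=cv2.findContours(g,cv2.RETR_EXTERNAL,cv2.CHAIN_APPROX_NONE); c=max(cs,key=len)[:,0,:]
print('rim',fit(onplane('wrist',c[c[:,1]>188],110,T)[:,:2]))
print('foot upper arc',c[:,1].min(),onplane('wrist',[(255,140)],12,T), 'floor',onplane('wrist',[(255,168)],14,T))
```

```text
coaster (array([431.6, -63.3]), np.float64(36.9))
rim (array([430.3, -48.4]), np.float64(32.0))
foot upper arc 140 [[433.81841508 -76.4253244   12.        ]] floor [[429.2309928 -45.2554198  14.       ]]
```

Run:
```python
from h import *
T=np.load('T8.npy');im=cv2.imread('pics/wrist8.png')
m=hsvmask(im,(12,80,60),(27,255,255))
c=cv2.convexHull(np.argwhere(m)[:,::-1].astype(np.int32))[:,0,:]
P=onplane('wrist',c[c[:,1]<182],9,T)[:,:2]
A=np.c_[2*P,np.ones(len(P))];x=np.linalg.lstsq(A,(P**2).sum(1),rcond=None)[0];print(len(P),x[:2].round(1),np.sqrt(x[2]+x[:2]@x[:2]).round(1))
```

```text
25 [429.6 -48.6] 52.2
```

Both the rim fit (430.3,-48.4) and the coaster fit (429.6,-48.6) come from the same view and agree to within 1 mm, and the tumbler stands upright. Next is the pull.

```bash
python3 -m jog '[[20,-6,0,0,0,0],[34,-9,0,0,0,0],[34,-10,0,0,0,0],[34,-10,0,0,0,0],[34,-10,0,0,0,0],[28,-8,0,0,0,0],[18,-5,0,0,0,0],[8,-2,0,0,0,0],[0,0,0,0,0,0],[0,0,0,0,0,0]]' 0
python3 - <<'E'
from h import *
s=robot.get_state();im=robot.get_image('wrist')
cv2.imwrite(f'pics/wrist9.png',im); T=wristT(s); np.save('T9.npy',T)
print(s['clock'],s['tcp_pos'].round(1),s['ee_rot'].round(4),s['force'].round(1))
m=hsvmask(im,(3,150,60),(16,255,255));print(blobs(m))
E
```

```text
clock: 14.92
tcp_pos: [640.4, -111.1, 222.1]
ee_rot: [3.123, 0.007, -1.426]
force: [-0.1, 1.3, 0.3]
opening: 85.6
14.925 [ 640.4 -111.1  222.1] [ 3.1229  0.0067 -1.4257] [-0.1  1.3  0.3]
[((np.float64(245.2), np.float64(199.0)), (np.int32(234), np.int32(169), np.int32(23), np.int32(60), np.int32(1303)))]
```

View pics/wrist9.png

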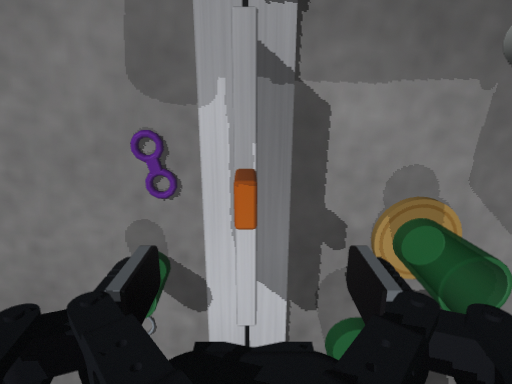

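Run:
```python
from h import *
T=np.load('T9.npy')
im=cv2.imread('pics/wrist9.png');cv2.imwrite('pics/w9c.png',cv2.resize(im[150:245,200:300],None,fx=6,fy=6,interpolation=cv2.INTER_NEAREST))
p=onplane('wrist',[(246,204.5),(236,229),(257,229),(235,181),(256,181)],150,T);print(p.round(1))
g=onplane('wrist',[(245,10),(246.5,325)],110,T);print(g,np.degrees(np.arctan2(*(g[1]-g[0])[:2])),np.linalg.norm(g[1]-g[0]))
```

```text
[[ 644.4 -112.2  150. ]
 [ 648.8  -93.4  150. ]
 [ 634.3  -95.4  150. ]
 [ 653.9 -127.6  150. ]
 [ 640.  -129.6  150. ]]
[[ 662.64594762 -237.78860691  110.        ]
 [ 625.92832813   17.28115445  110.        ]] -8.191528762335862 257.698984751496
```

View pics/w9c.png

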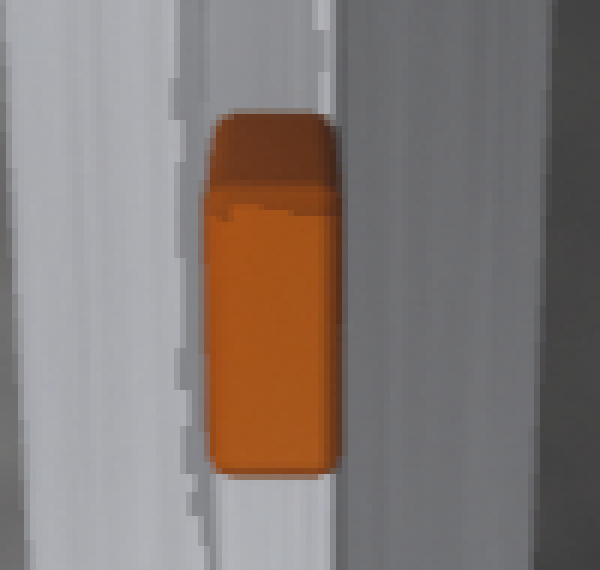

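```bash
python3 -m jog '[[3.5,-0.7,-8,-0.006,-0.018,0],[0,0,-16,0,0,0],[0,0,-8,0,0,0],[0,0,0,0,0,0],[0,0,0,0,0,0]]' 100
python3 - <<'E'
from h import *
s=robot.get_state();im=robot.get_image('wrist')
cv2.imwrite(f'pics/wrist10.png',im); T=wristT(s); np.save('T10.npy',T)
print(s['clock'],s['tcp_pos'].round(1),s['ee_rot'].round(4),s['force'].round(1),s['opening'])
m=hsvmask(im,(3,150,60),(16,255,255));print(blobs(m))
cv2.imwrite('pics/w10c.png',cv2.resize(im[140:340,140:360],None,fx=3,fy=3,interpolation=cv2.INTER_NEAREST))
E
```

```text
clock: 15.6
tcp_pos: [642.9, -111.2, 193.0]
ee_rot: [-3.138, -0.003, -1.424]
force: [0.3, 0.4, 0.3]
opening: 51.8
15.6 [ 642.9 -111.2  193. ] [-3.1381e+00 -2.9000e-03 -1.4244e+00] [0.3 0.4 0.3] 51.771539690378425
[((np.float64(250.8), np.float64(214.8)), (np.int32(238), np.int32(180), np.int32(26), np.int32(70), np.int32(1706)))]
```

View pics/w10c.png

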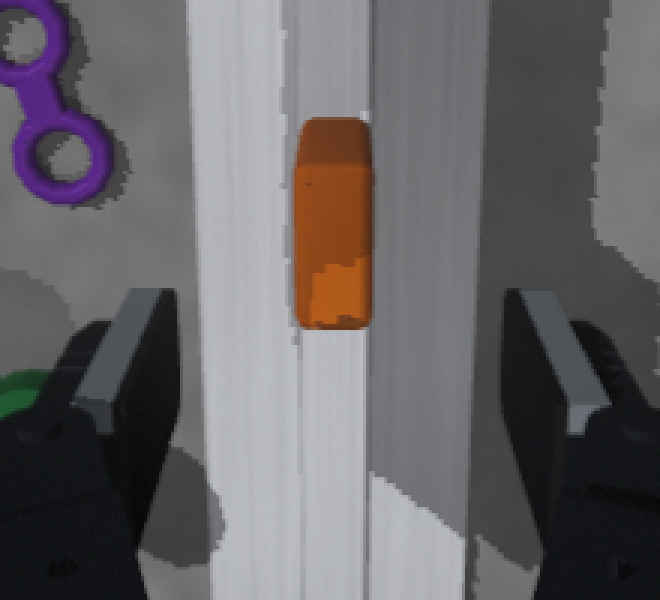

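Run:
```python
from h import *
T=np.load('T10.npy')
print(onplane('wrist',[(250.8,222.1),(238,222),(263.8,222),(251,195),(251,249.3)],150,T).round(1))
```

```text
[[ 644.9 -111.9  150. ]
 [ 652.4 -110.8  150. ]
 [ 637.2 -113.1  150. ]
 [ 647.2 -128.6  150. ]
 [ 642.2  -94.3  150. ]]
```

```bash
python3 -m jog '[[1.5,-0.5,-15,0.003,0.003,-0.003],[0,0,-18,0,0,0],[0,0,-12,0,0,0],[0,0,-6,0,0,0],[0,0,0,0,0,0],[0,0,0,0,0,0]]' 100
```

```text
clock: 16.4
tcp_pos: [644.9, -111.8, 139.1]
ee_rot: [-3.14, 0.001, -1.428]
force: [0.1, 0.4, 0.8]
opening: 51.9
```

```bash
python3 -m jog '[[0,0,-5,0,0,0],[0,0,0,0,0,0],[0,0,0,0,0,0]]' 170; python3 -m jog '[[0,0,0,0,0,0],[0,0,0,0,0,0],[0,0,0,0,0,0]]' 190; python3 -m jog '[[0,0,0,0,0,0],[0,0,0,0,0,0],[0,0,0,0,0,0],[0,0,0,0,0,0]]' 230
python3 - <<'E'
from h import *
im=robot.get_image('wrist');cv2.imwrite(f'pics/wrist11.png',im)
E
```

```text
clock: 16.77
tcp_pos: [645.5, -111.8, 134.9]
ee_rot: [-3.138, 0.001, -1.428]
force: [0.5, 0.2, -0.4]
opening: 28.5
clock: 17.15
tcp_pos: [645.6, -111.9, 135.1]
ee_rot: [-3.138, 0.001, -1.428]
force: [0.3, -0.5, -0.4]
opening: 21.8
clock: 17.65
tcp_pos: [644.6, -112.1, 135.4]
ee_rot: [-3.14, 0.0, -1.428]
force: [-1.5, 0.7, 1.6]
opening: 15.0
```

View pics/wrist11.png

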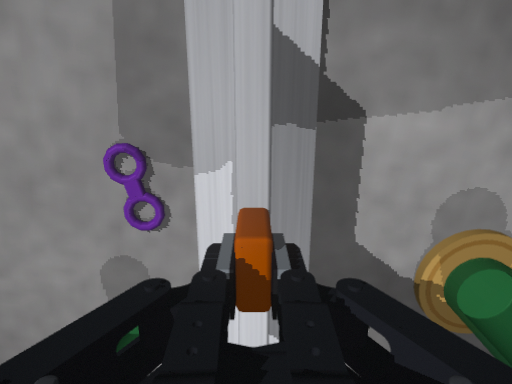

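Pads are closed on the orange pull (opening 15 mm, pull at (254,260)). I'll slide along the track direction (-0.143, 0.990), gently at first.

```bash
python3 -m jog '[[-0.6,4,0,0,0,0],[-0.9,6,0,0,0,0],[-1.1,8,0,0,0,0],[-1.4,10,0,0,0,0],[-1.4,10,0,0,0,0],[-0.9,6,0,0,0,0]]' 230
```

```text
clock: 18.45
tcp_pos: [638.0, -66.6, 135.4]
ee_rot: [-3.14, -0.002, -1.428]
force: [-0.9, -3.5, -0.4]
opening: 14.8
```

```bash
python3 -m jog '[[-1.1,8,0,0,0,0],[-1.7,12,0,0,0,0],[-1.7,12,0,0,0,0],[-1.7,12,0,0,0,0],[-1.7,12,0,0,0,0],[-1.7,12,0,0,0,0],[-1.7,12,0,0,0,0],[-1.7,12,0,0,0,0],[-1.4,10,0,0,0,0],[-1.1,8,0,0,0,0],[-0.7,5,0,0,0,0],[0,0,0,0,0,0]]' 230
python3 - <<'E'
from h import *
s=robot.get_state();t=robot.get_image('scene');cv2.imwrite('pics/scene12.png',t);print(s['ee_rot'])
cv2.imwrite('pics/scene12c.png',cv2.resize(t[150:290,200:420],None,fx=3.5,fy=3.5,interpolation=cv2.INTER_CUBIC))
E
```

```text
clock: 19.95
tcp_pos: [619.9, 57.9, 135.4]
ee_rot: [-3.14, -0.001, -1.427]
force: [-1.0, -1.2, 1.8]
opening: 14.9
[-3.14049500e+00 -9.25258199e-04 -1.42733730e+00]
```

View pics/scene12c.png

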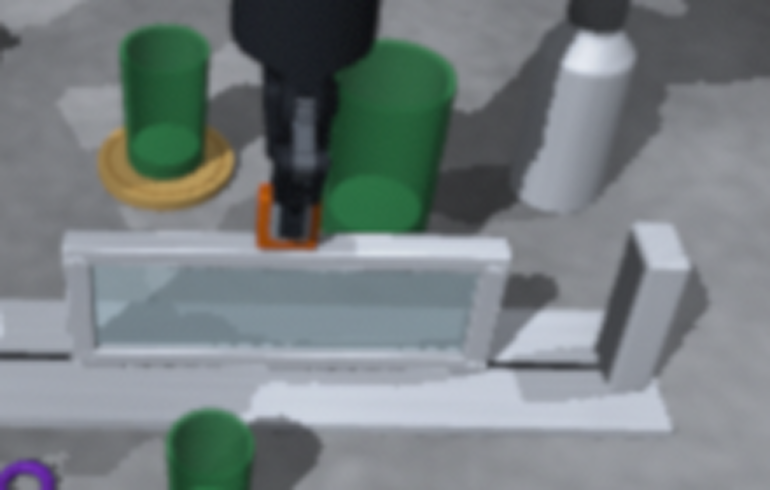

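```bash
python3 - <<'E'
from h import *
g=lambda L:[((x+.5)/3.5-.5+200,(y+.5)/3.5-.5+150) for x,y in L]
a=onplane('scene',g([(490,364),(607,380),(612,390)]),8);print(a.round(1),np.linalg.norm(a[0]-a[1]))
E
python3 -m jog '[[-0.7,5,0,0,0,0],[-1,7,0,0,0,0],[-1,7,0,0,0,0],[-1,7,0,0,0,0],[-0.9,6,0,0,0,0],[-0.7,5,0,0,0,0],[-0.4,3,0,0,0,0],[0,0,0,0,0,0]]' 230
```

```text
[[598.  191.6   8. ]
 [599.2 264.2   8. ]
 [607.1 266.5   8. ]] 72.59057124485057
clock: 21.0
tcp_pos: [613.7, 100.0, 135.4]
ee_rot: [-3.141, -0.001, -1.428]
force: [-1.5, -2.6, 1.6]
opening: 15.0
```

```bash
python3 -m jog '[[-0.6,4,0,0,0,0],[-0.6,4,0,0,0,0],[-0.6,4,0,0,0,0],[-0.3,2,0,0,0,0],[-0.3,2,0,0,0,0]]' 230
python3 - <<'E'
from h import *
t=robot.get_image('scene');cv2.imwrite('pics/scene13c.png',cv2.resize(t[190:290,300:420],None,fx=6,fy=6,interpolation=cv2.INTER_CUBIC))
E
```

```text
clock: 21.62
tcp_pos: [611.3, 116.6, 135.4]
ee_rot: [-3.141, -0.002, -1.428]
force: [-0.0, -2.6, -0.0]
opening: 14.8
```

View pics/scene13c.png

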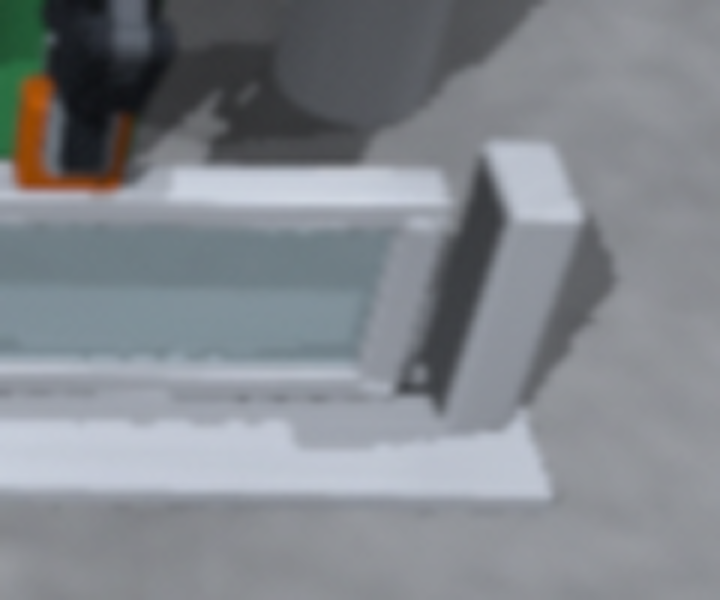

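The scene crop shows a gap of about 15 mm between the frame's leading edge (390,385) and the post face (440,400). I'll creep from here.

```bash
python3 -m jog '[[-0.3,2,0,0,0,0],[-0.3,2,0,0,0,0],[-0.3,2,0,0,0,0],[-0.2,1.5,0,0,0,0],[-0.2,1.5,0,0,0,0]]' 230
```

```text
clock: 22.3
tcp_pos: [609.9, 126.4, 135.4]
ee_rot: [-3.141, -0.001, -1.428]
force: [-1.8, -2.5, 0.9]
opening: 14.9
```

```bash
python3 -m jog '[[-0.2,1.2,0,0,0,0],[-0.2,1.2,0,0,0,0],[-0.2,1.2,0,0,0,0]]' 230; python3 -m jog '[[-0.2,1.2,0,0,0,0],[-0.2,1.2,0,0,0,0]]' 230
```

```text
clock: 22.68
tcp_pos: [609.4, 130.3, 135.4]
ee_rot: [-3.14, -0.001, -1.428]
force: [-0.4, -3.0, 0.5]
opening: 14.8
clock: 22.92
tcp_pos: [609.1, 132.2, 135.4]
ee_rot: [-3.141, -0.003, -1.428]
force: [1.3, -7.3, -0.7]
opening: 15.0
```

Force is rising, so the screen may be at the stop. I'll make small presses to confirm.

```bash
python3 -m jog '[[-0.2,1.2,0,0,0,0],[-0.2,1.2,0,0,0,0]]' 230; python3 -m jog '[[-0.3,1.8,0,0,0,0],[-0.3,1.8,0,0,0,0]]' 230
```

```text
clock: 23.18
tcp_pos: [609.1, 132.1, 135.4]
ee_rot: [-3.141, -0.007, -1.429]
force: [0.3, -7.4, 0.6]
opening: 14.9
clock: 23.42
tcp_pos: [609.1, 132.1, 135.4]
ee_rot: [3.141, -0.012, -1.43]
force: [1.0, -9.4, -1.2]
opening: 14.6
```

```bash
python3 -m jog '[[-0.6,4,0,0,0,0],[0,0,0,0,0,0]]' 230
python3 - <<'E'
from h import *
t=robot.get_image('scene');cv2.imwrite('pics/scene14c.png',cv2.resize(t[190:290,300:420],None,fx=6,fy=6,interpolation=cv2.INTER_CUBIC))
E
```

```text
clock: 23.68
tcp_pos: [609.1, 131.9, 135.4]
ee_rot: [3.14, -0.018, -1.432]
force: [-3.0, 2.6, 2.2]
opening: 15.2
```

View pics/scene14c.png

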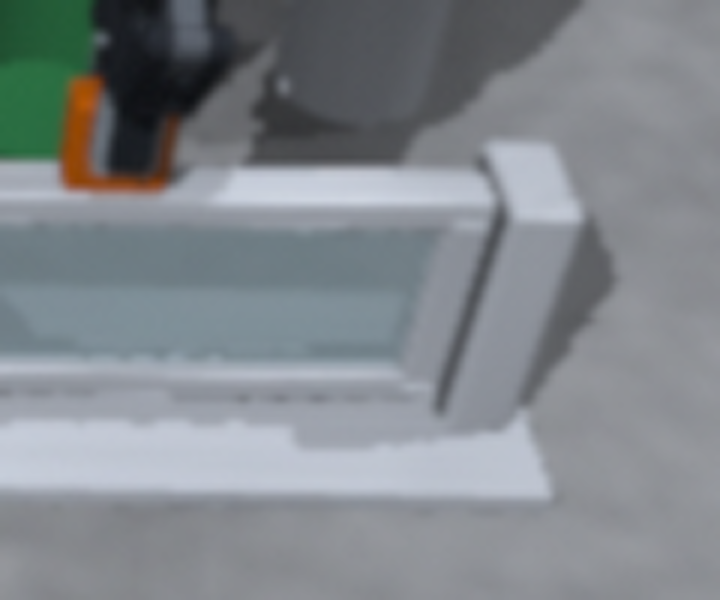

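```bash
python3 -m jog '[[-0.2,1.2,0,0.01,0,0],[-0.2,1.2,0,0.008,0,0]]' 230; python3 -m jog '[[-0.2,1.2,0,0,0,0]]' 230;  python3 -m jog '[[-0.1,1,0,0,0,0],[0,0.3,0,0,0,0],[0,0,0,0,0,0],[0,0,0,0,0,0]]' 170
```

```text
clock: 23.98
tcp_pos: [609.0, 132.1, 135.4]
ee_rot: [-3.141, -0.005, -1.431]
force: [1.3, -6.9, 0.1]
opening: 14.6
clock: 24.1
tcp_pos: [609.1, 132.1, 135.4]
ee_rot: [-3.141, -0.007, -1.431]
force: [0.5, -6.9, -0.4]
opening: 14.9
clock: 24.6
tcp_pos: [609.3, 136.1, 135.3]
ee_rot: [-3.139, -0.003, -1.43]
force: [0.3, -0.2, -0.2]
opening: 28.6
```

```bash
python3 -m jog '[[0,0,0,0,0,0],[0,0,0,0,0,0],[0,0,10,0,0,0],[0,0,20,0,0,0],[0,0,25,0,0,0],[0,0,25,0,0,0],[0,0,20,0,0,0],[0,0,0,0,0,0]]' 100
python3 - <<'E'
from h import *
s=robot.get_state();print(s['tcp_pos'],s['force'])
cv2.imwrite('pics/wrist15.png',robot.get_image('wrist'));np.save('T15.npy',wristT(s))
t=robot.get_image('scene');cv2.imwrite('pics/scene15.png',cv2.resize(t[100:350,90:410],None,fx=2.4,fy=2.4,interpolation=cv2.INTER_CUBIC))
cv2.imwrite('pics/scene15c.png',cv2.resize(t[190:290,300:420],None,fx=6,fy=6,interpolation=cv2.INTER_CUBIC))
E
```

```text
clock: 25.6
tcp_pos: [609.5, 135.8, 242.5]
ee_rot: [-3.136, -0.003, -1.43]
force: [0.4, 0.3, -1.1]
opening: 51.8
[609.50329349 135.84002751 242.47807146] [ 0.4000146   0.25680468 -1.09428231]
```

View pics/scene15.png

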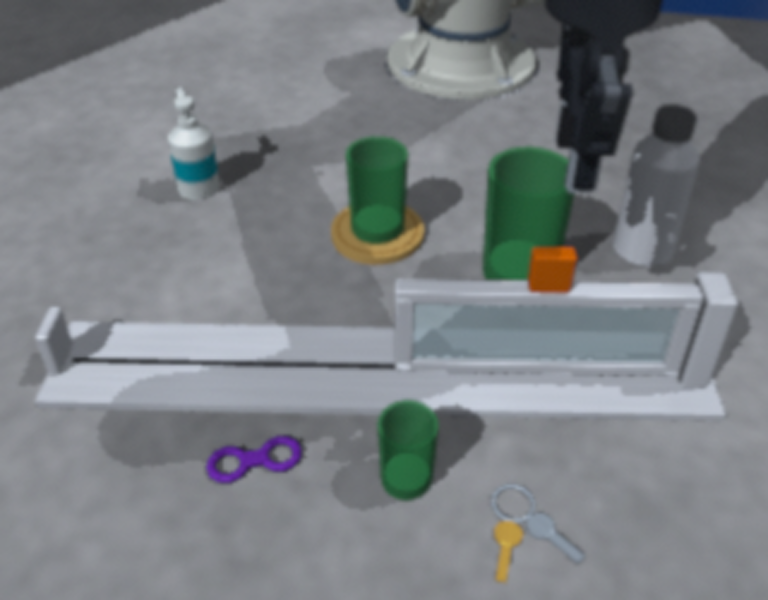

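View pics/wrist15.png

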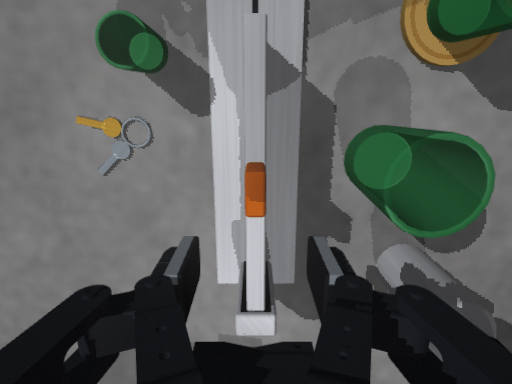

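View pics/scene15c.png

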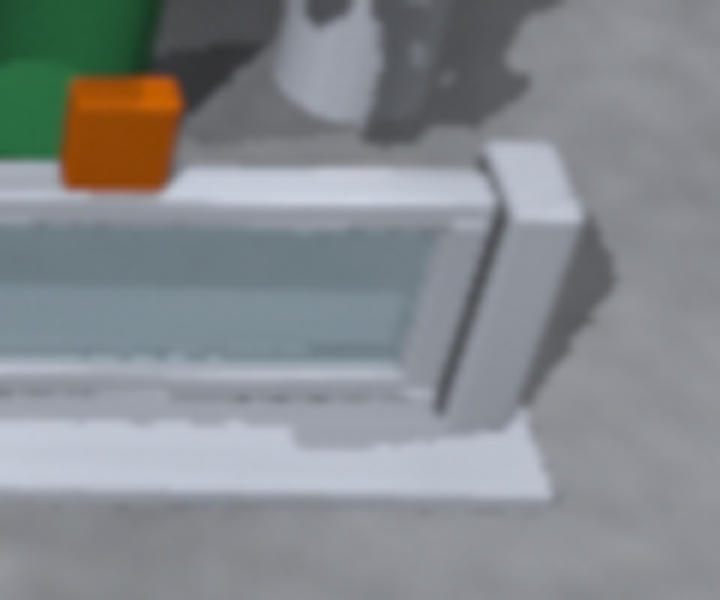

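Both views show the screen's leading end against the post and the pull free of the gripper. The tumbler stands upright on the coaster and the other objects are where they were. Handing in.

Run:
```python
from rig import robot
print(robot.finish_job(), robot.get_state()['clock'])
```

```text
the job is handed in; nothing more can be done
the job is handed in; nothing more can be done
```

I lifted the middle green tumbler (rim measured at about 64 mm, against 66 mm in the description) out of the track and set it on the bamboo coaster. I then slid the screen home by its orange pull and backed the arm clear. I handed in at about 25.7 s of the 56 s.

- **Tumbler:** It stands upright. In the wrist view the rim centre fits at (430.3, -48.4) and the coaster centre at (429.6, -48.6), under 1 mm apart against a calibration good to about 2 mm. It touched down at a creep, and the last small press reached 13 N before I eased off and let go.
- **Screen:** I slowed it to roughly 15 mm/s (by the position readings) for the last few millimetres. It stopped at TCP y = 132.1 and did not move under repeated presses of 7 to 9 N, against about 2.5 N of friction. The last scene and wrist pictures show its leading end against the post.
- **Pull-back at the stop:** After one of those presses the gripper eased back about 0.2 mm, so I pressed the screen home again before letting go.
- **Other objects:** In the last pictures the sunscreen, bottle, keys, keeper and the other two tumblers look where they were. I judged this by eye and did not measure them.

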